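# Clear up the bottles after the oil-blending class

## Robot

A 7-joint arm with a two-finger parallel gripper is mounted at the origin on the work surface. World frame = base frame: x ahead of the robot, y to its left, z up, the work surface at z = 0. Lengths are in m, angles in rad, forces in N, time in s.
With the tool pointing down it reaches from about 0.35 to 0.9 m from the base axis. Payload 8.1 kg.
Tool frame: the origin (TCP) lies between the finger pads; the fingertips stand ahead of it and the grasp point (between the pads) is the TCP (arm.nose_length is the z of the fingertips in the tool frame, in m); z points along the fingers, y is the line along which they close (so a half turn about z gives the same grasp; the last joint's range is limited). The gripper opens to 92 mm and grips with 3 to 60 N. Pads are 19 mm wide; open, the fingers measure 130 mm over their backs; the gripper's body (75 mm by 190 mm) begins 47 mm behind the grasp point.
Start: joints at [1.021, 0.434, 0.025, 1.573, -0.012, 1.134, -0.075], TCP at [0.27, -0.564, 0.246] pointing down, gripper open.
Joint ranges: [-2.62, 2.62], [-0.44, 2.09], [-1.27, 1.32], [0.08, 2.57], [-1.32, 4.46], [0.12, 2], [-2.74, 2.74]. Speed limits (rad/s): [2.22, 2.22, 3.01, 3.01, 3.14, 3.14, 3.14].

## Interface

Orientations are given as a rotation vector (axis times angle).
In Python, from cell import sensors, optics, arm gives the robot as it stands.
- The arm moves only by the tool arm_command, never from a script. Its argument "deltas" is one flat list of numbers, 7 for each row, row after row: the turn, a rotation vector about the world's x, y, z as a fraction of full scale, then the shift along the world's x, y, z as a fraction of full scale, then the finger opening in mm, from 0 to 91.8. In form: [wx, wy, wz, dx, dy, dz, fingers, wx, wy, wz, dx, dy, dz, fingers, ...]. A call has 1 to 20 rows; each row is the pose to reach, as a shift and turn from the pose commanded when the call began; what a row does not reach only later rows make up. Full scale, the value 1, is 1 m for a shift and 90 degrees for a turn. A row lasts 1/10 s, in which the tool goes at most 50 mm and 8.59 degrees, less where a joint would pass 70% of its speed; a pose out of reach is approached as far as the arm can. A call with a number of a shift or a turn outside -1 to 1 is refused whole. A call with a gripper value outside its range is refused whole. The fingers move at their own pace and stop on an object; "force" is the grip in N (left out, the last holds). Time passes only in rows, so rows that repeat a pose let the fingers close. It gives the time, the measured TCP pose, the force, the opening and the grip force at its end, in the units of the state.
- sensors.observe(): the state, without advancing time (a new reading comes with each control period).
- optics.get_image(name): name is "side" or "top"; returns the picture (420x560x3 uint8, blue, green, red); there is no depth.
- optics.calibration(name): a dict with "camera_matrix" (3x3 intrinsics, pixels), "rvec" (rotation vector, rad) and "tvec" (3), from world to camera coordinates, as OpenCV has them. Camera axes: x right, y down, z forward; pixel columns grow to the right and rows downward; lengths in m; the calibration is good to about 2 mm. A picture is of the moment at which its call begins. calibration takes no time and is no camera call.
- arm.sign_off(): hands the job in; it is judged then, once.
The state is a dict: "clock": time; "joints": joint angles; "dq": joint speeds; "joint_efforts": joint torques, N m; "position": TCP position; "ee_rot": TCP orientation; "force": force on the tool from outside, world axes, zero at the start; "ft_torque": the same for the moment, N m; "width": opening from 0.0 (shut) to 1.0 (fully open); "gripper_force": force on a finger pad.
Only numpy, scipy, OpenCV 4.12 (cv2) and the standard library are available. Lean on these libraries where they do the work, as an engineer would, in place of code of your own. Each camera call takes 0.05 s, during which the arm holds its last target. There are 200 camera calls.

## Task

Clear up after the oil-blending class: stand the two large amber bottles in the two-bay plywood carrier, one in each bay, stand both small vials in the shallow rectangular steel tray, and put the loose brown cap in the round dish. Keep the glass upright all the time and set it down rather than dropping it, and leave the white cup and the cardboard ring where they are.

Things in the scene. Friction and masses are not known exactly. Their poses are not given: they have to be found in the camera images.
- bottle_a_mid (a point): large amber glass dropper bottle with a white paper band and a black closed top, loose, standing upright; 98 mm high; the plain body is round, 40 mm across, from the foot up to 70 mm, then it narrows to the black top (27 mm across, 76 to 98 mm high); about 0.11 kg. The point is the centre, 49 mm above its foot, z up along the bottle; yaw has no meaning. Grip the round body. The two large bottles are alike and interchangeable
- bottle_b_mid (a point): large amber glass dropper bottle with a white paper band and a black closed top, loose, standing upright; 98 mm high; the plain body is round, 40 mm across, from the foot up to 70 mm, then it narrows to the black top (27 mm across, 76 to 98 mm high); about 0.11 kg. The point is the centre, 49 mm above its foot, z up along the bottle; yaw has no meaning. Grip the round body. The two large bottles are alike and interchangeable
- vial_a_mid (a point): small amber glass vial with a white label and a black closed cap, loose, standing upright; 70 mm high; round body 28 mm across from the foot up to 46 mm, then the black cap (19 mm across, 51 to 70 mm high); about 0.04 kg. The point is the centre, 35 mm above its foot, z up along the vial; yaw has no meaning. The two vials are alike and interchangeable
- vial_b_mid (a point): small amber glass vial with a white label and a black closed cap, loose, standing upright; 70 mm high; round body 28 mm across from the foot up to 46 mm, then the black cap (19 mm across, 51 to 70 mm high); about 0.04 kg. The point is the centre, 35 mm above its foot, z up along the vial; yaw has no meaning. The two vials are alike and interchangeable
- cap_mid (a point): loose brown screw cap, a short solid cylinder 24 mm across and 32 mm high with a dark disc on top, standing on the table; about 15 g. The point is its centre, 16 mm above its foot
- carrier: plywood carrier fixed to the table: open box 74 mm (its x) by 142 mm (its y) outside, 30 mm high, walls and floor 6 mm thick, with one divider 6 mm thick across the middle making two bays, each 62 mm square inside, side by side along its y; bay centres at y = +34 and -34 mm. Origin: centre of its underside, on the table; z up. Inner floor 6 mm above the table
- tray: shallow rectangular steel tray fixed to the table, 104 mm (its x) by 154 mm (its y) outside, 12 mm high, walls and floor 4 mm thick, no divider. Origin: centre of its underside, on the table; z up
- dish: round shallow blue-glazed ceramic dish fixed to the table, 110 mm across at the rim, 16 mm high, floor 4 mm thick, flat inside to about 45 mm from its centre. Origin: centre of its underside, on the table
- cup_mid (a point): small white open cup, loose, 60 mm across the rim, 60 mm high; bystander to be left alone. The point is its centre, 30 mm above the table
- tape_mid (a point): cardboard ring (empty tape core), loose, lying flat, 64 mm outside, 48 mm inside, 18 mm high; bystander to be left alone. The point is its centre, 9 mm above the table
Things that resemble listed ones, but are neither listed nor needed, are in the scene too. Leave any green look-alike of the part that bears vial_a_mid alone.

How it is judged:
At the end, for the whole second after the job is handed in: Each large bottle stands on the floor of its own carrier bay, both vials on the tray's floor, all within 8 degrees of upright; the cap lies or stands on the dish's floor within 42 mm of its centre; cup and ring within 30 mm of their starts; all five released and at rest (x of bottle_a_mid in the frame of carrier between -0.022 and 0.022 m and z of bottle_a_mid in the frame of carrier between 0.048 and 0.062 m and x of bottle_b_mid in the frame of carrier between -0.022 and 0.022 m and z of bottle_b_mid in the frame of carrier between 0.048 and 0.062 m and ((y of bottle_a_mid in the frame of carrier between 0.018 and 0.052 m and y of bottle_b_mid in the frame of carrier between -0.052 and -0.018 m) or (y of bottle_a_mid in the frame of carrier between -0.052 and -0.018 m and y of bottle_b_mid in the frame of carrier between 0.018 and 0.052 m)) and x of vial_a_mid in the frame of tray between -0.042 and 0.042 m and y of vial_a_mid in the frame of tray between -0.067 and 0.067 m and z of vial_a_mid in the frame of tray between 0.032 and 0.045 m and x of vial_b_mid in the frame of tray between -0.042 and 0.042 m and y of vial_b_mid in the frame of tray between -0.067 and 0.067 m and z of vial_b_mid in the frame of tray between 0.032 and 0.045 m and horizontal distance between cap_mid and dish below 0.042 m and z of cap_mid in the frame of dish below 0.026 m and angle between each of bottle_a_mid, bottle_b_mid, vial_a_mid, vial_b_mid's own z axis and vertical below 0.15 rad and linear speed of each of bottle_a, bottle_b, vial_a, vial_b, cap below 0.02 m/s and distance of each of cup_mid, tape_mid from where it was at the start of the episode below 0.03 m); the robot touches nothing.
It fails at once if a bottle or vial is tipped more than 40 degrees from upright (angle between any of bottle_a_mid, bottle_b_mid, vial_a_mid, vial_b_mid's own z axis and vertical above 0.7 rad).
It fails at once if a bottle or vial is dropped (falling free, more than 40 mm above the table) ((height (world z) of bottle_a_mid above 0.089 m and contact force between anything else and bottle_a below 0.02 N) or (height (world z) of bottle_b_mid above 0.089 m and contact force between anything else and bottle_b below 0.02 N) or (height (world z) of vial_a_mid above 0.075 m and contact force between anything else and vial_a below 0.02 N) or (height (world z) of vial_b_mid above 0.075 m and contact force between anything else and vial_b below 0.02 N)).
It fails at once if the cup or the cardboard ring is moved more than 30 mm (distance of any of cup_mid, tape_mid from where it was at the start of the episode above 0.03 m).
It also fails if it takes over 112 s, if anything falls off the work surface, if the arm or the gripper's body presses on something with over 40 N, if the wrist force passes 120 N, or if a joint passes its speed limit or range.

## Working session

There is one attempt and no reset: what is moved stays moved. The work goes in short steps, Python scripts to look and compute and a tool call to move; the robot and the scene stay as the last step left them, time stands still between calls to the robot, and variables do not carry over. Pictures are saved under pics/ and viewed, at most 14 in all, crops included, and the job is handed in when it is done.

Besides the shell and the picture viewer there is one more tool, called after "Call:" as name(argument=value, ...) on one line, values as JSON. arm_command: Moves the arm, as the interface text tells. Its arguments: {"type":"object","properties":{"deltas":{"type":"array","items":{"type":"number"}},"force":{"type":"number"}},"required":["deltas"]}

```bash
mkdir -p pics
python3 - <<'E'
from cell import sensors, optics, arm
import cv2,numpy as np
s=sensors.observe(); print(s['clock'],s['position'],s['ee_rot'],s['width'],arm.nose_length)
for n in("top","side"):
    im=optics.get_image(n); cv2.imwrite(f"pics/{n}0.png",im); c=optics.calibration(n)
    R=cv2.Rodrigues(np.array(c['rvec'],float))[0]; print(n,c['camera_matrix'],-R.T@np.array(c['tvec']).ravel(),R.tolist())
E
```

```text
0.0 [ 0.26980325 -0.56323485  0.24495483] [-3.06209574e+00 -6.95608997e-01  7.46259262e-04] 0.9998609898903209 0.019
top [[468.54978524   0.         284.0610758 ]
 [  0.         468.54978524 206.30082729]
 [  0.           0.           1.        ]] [ 0.41979767 -0.01155981  1.13044108] [[0.011847845866499562, -0.9998017733575127, 0.016001329304036048], [-0.9914742516635978, -0.013822826444672254, -0.1295675027049188], [0.12976300257173587, -0.01432981019598678, -0.9914414857687339]]
side [[479.27797266   0.         280.39133472]
 [  0.         479.27797266 211.03938765]
 [  0.           0.           1.        ]] [0.20160722 0.60213956 0.7193661 ] [[-0.8659638926426002, -0.5001035608088449, -0.0017219481958029303], [-0.33389722844398445, 0.5807226251468675, -0.7424781973094945], [0.37231596457404403, -0.6423843562142877, -0.6698680179068517]]
```

View pics/top0.png

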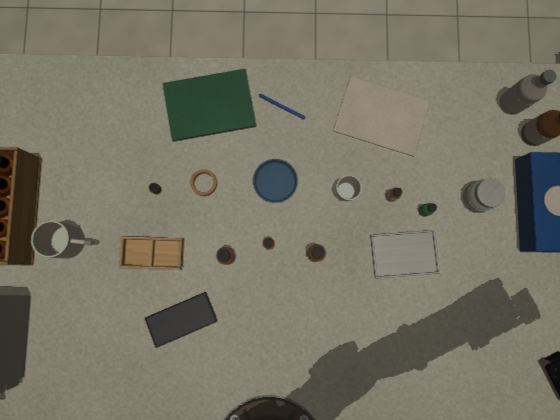

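View pics/side0.png

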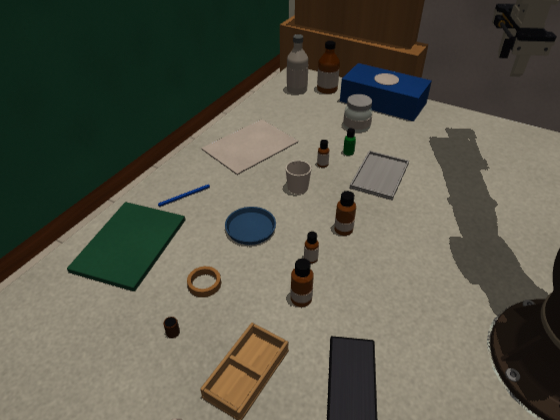

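The top view shows large bottles at (226,256) and (316,253). The amber vials are at (268,243) and (394,194), and the green look-alike to leave alone is at (428,209). The cap is at (155,188), carrier (152,253), tray (404,254), dish (275,181), cup (347,188) and ring (204,183). Possible confusions: the big brown bottle at (543,127) could be taken for a large bottle, the green vial for a vial, and the ring for the cap. I'll measure now and check with a close crop.

```bash
cat > h.py <<'E'
import cv2,numpy as np
from cell import optics
def ray(n,uv,z):
    c=optics.calibration(n);R=cv2.Rodrigues(np.array(c['rvec'],float))[0];K=np.array(c['camera_matrix'])
    o=-R.T@np.array(c['tvec']).ravel();d=R.T@np.linalg.inv(K)@[*uv,1.]
    return (o+d*(z-o[2])/d[2])[:2].round(4)
def proj(n,p):
    c=optics.calibration(n)
    return cv2.projectPoints(np.array([p],float),np.array(c['rvec'],float),np.array(c['tvec'],float),np.array(c['camera_matrix']),None)[0].ravel().round(1)
def blobs(m,amin=15):
    k,l,s,c=cv2.connectedComponentsWithStats(m.astype(np.uint8));return [(c[i].round(1),s[i].tolist()) for i in range(1,k) if s[i][4]>=amin]
E
python3 - <<'E'
from h import *
t=cv2.imread('pics/top0.png');s=cv2.imread('pics/side0.png')
a=cv2.resize(t[165:285,110:450],None,fx=2.35,fy=2.35,interpolation=cv2.INTER_CUBIC)
b=cv2.resize(s[120:350,150:420],None,fx=2.3,fy=2.3,interpolation=cv2.INTER_CUBIC)
cv2.imwrite('pics/ct.png',a);cv2.imwrite('pics/cs.png',b)
# black tops
for n,im,boxes,in(("top",t,dict(A=(210,240,242,272),B=(300,240,332,268),va=(258,233,280,253),vb=(384,183,405,204),cap=(145,178,166,199))),
  ("side",s,dict(A=(285,255,320,310),B=(330,188,360,240),va=(302,230,322,265),vb=(314,138,333,168),cap=(162,315,182,340)))):
    for k,(x0,y0,x1,y1) in boxes.items():
        r=im[y0:y1,x0:x1]; m=(r.max(2)<38)
        bl=blobs(m,6)
        z=dict(A=.098,B=.098,va=.07,vb=.07,cap=.032)[k]
        if n=="side": z-= dict(A=.011,B=.011,va=.0095,vb=.0095,cap=0.)[k]
        for c,st in bl: print(n,k,c+[x0,y0],st[2:],ray(n,c+[x0,y0],z))
hsv=cv2.cvtColor(t,cv2.COLOR_BGR2HSV)
for k,lo,hi,(x0,y0,x1,y1),z in(("dish",(95,90,40),(120,255,255),(240,150,310,210),.016),("carrier",(8,90,60),(25,255,255),(110,228,195,278),.03),("ring",(8,80,40),(25,255,255),(185,165,222,200),.018),("cup",(0,0,150),(180,70,255),(330,170,365,203),.06)):
    m=cv2.inRange(hsv[y0:y1,x0:x1],lo,hi); m=cv2.morphologyEx(m,cv2.MORPH_CLOSE,np.ones((5,5)))
    cs=max(cv2.findContours(m,0,2)[0],key=cv2.contourArea)+[x0,y0]
    r=cv2.minAreaRect(cs);print(k,r,ray("top",r[0],z),[ray("top",q,z).tolist() for q in cv2.boxPoints(r)])
E
```

```text
top cap [153.1 186.8] [7, 7, 37] [0.6058 0.2831]
top cap [158.4 190. ] [5, 6, 12] [0.5983 0.2702]
side A [302.2 267.4] [16, 19, 246] [0.4468 0.1037]
side A [296.3 287.2] [12, 13, 103] [0.4348 0.1473]
side A [296.7 303.2] [13, 7, 24] [0.4184 0.1759]
side B [346.8 198.7] [14, 16, 176] [ 0.4551 -0.1037]
side B [341.  216.3] [11, 11, 88] [ 0.4432 -0.0498]
side B [341.5 232. ] [16, 7, 37] [ 0.4242 -0.0106]
side va [311.6 237.7] [10, 12, 98] [0.477  0.0069]
side va [305.4 261.7] [9, 7, 47] [0.4585 0.0677]
side vb [323.4 144.1] [8, 9, 59] [ 0.5986 -0.2918]
side cap [171.2 327.5] [14, 21, 221] [0.5967 0.2889]
dish ((275.0, 179.0), (40.0, 36.0), 90.0) [ 0.6319 -0.005 ] [[0.6806, 0.0394], [0.682, -0.048], [0.5837, -0.049], [0.5824, 0.0375]]
carrier ((151.05047607421875, 252.5362091064453), (63.13489532470703, 31.601909637451172), 1.9749339818954468) [0.451  0.2809] [[0.4161, 0.3533], [0.4893, 0.355], [0.4861, 0.2078], [0.4129, 0.2074]]
ring ((203.00001525878906, 182.0), (25.455841064453125, 25.45584487915039), 45.0) [0.6216 0.168 ] [[0.621, 0.2111], [0.6657, 0.1695], [0.6222, 0.1248], [0.5779, 0.1665]]
cup ((345.3999938964844, 190.1999969482422), (15.205260276794434, 13.416406631469727), 26.56505012512207) [ 0.5995 -0.1689] [[0.5931, -0.1461], [0.6216, -0.1601], [0.606, -0.1917], [0.5776, -0.1776]]
```

View pics/ct.png

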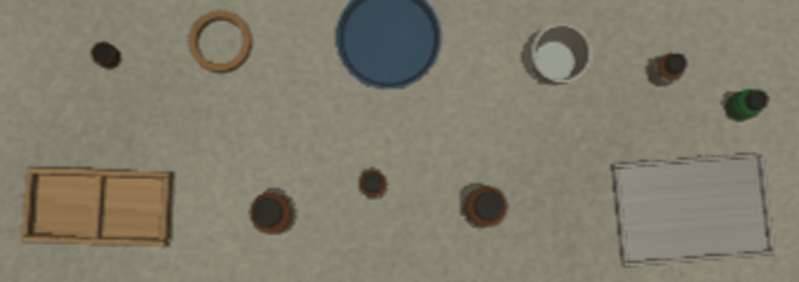

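View pics/cs.png

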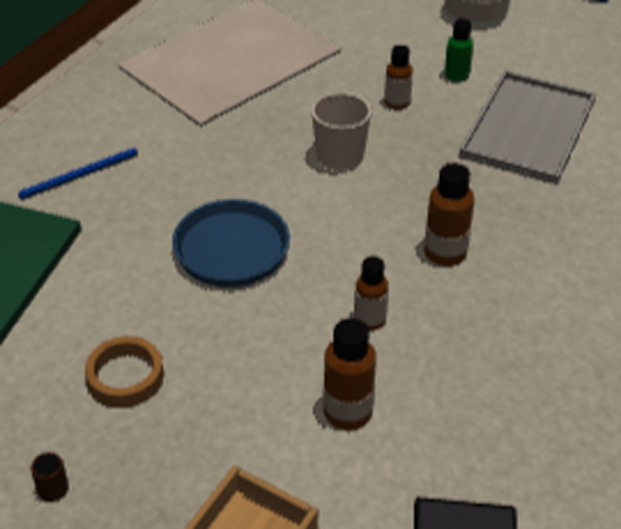

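The crops confirm the choices. Both large bottles have black tops, crop-top (267,212) and (488,205). The amber vials are at (373,182) and (676,63), and the green one at (757,100) is left alone. The cap is at (103,52) and the tray corners are clear.

Run:
```python
from h import *
P=lambda x,y:(110+x/2.35,165+y/2.35)
S=lambda x,y:(150+x/2.3,120+y/2.3)
for k,c,z in[("A",(267,212),.098),("B",(488,205),.098),("va",(373,182),.07),("vb",(676,63),.07),("cap",(103,52),.032),("dishrim",(388,38),.016),("cup",(560,53),.06),("ring",(220,41),.018),("green",(757,100),.07)]: print(k,ray("top",P(*c),z))
for k,c,z in[("A",(350,332),.098),("B",(454,174),.098),("va",(373,264),.07),("vb",(400,51),.07),("cap",(47,461),.032),("cup",(342,110),.06),("dish",(231,240),.016),("ring",(124,366),.018),("green",(462,26),.07)]: print("s",k,ray("side",S(*c),z))
T=np.array([ray("top",P(*c),.012) for c in[(613,164),(760,154),(772,254),(625,266)]]);print("tray",T.tolist(),T.mean(0))
T=np.array([ray("side",S(*c),.012) for c in[(460,154),(506,73),(596,95),(557,178)]]);print("tray s",T.tolist(),T.mean(0))
T=np.array([ray("top",P(*c),.03) for c in[(28,168),(173,172),(169,244),(23,241)]]);print("car",T.tolist(),T.mean(0))
T=np.array([ray("side",c,.03) for c in[(254,325),(288,347),(240,411),(204,376)]]);print("car s",T.tolist(),T.mean(0))
```

```text
A [0.4452 0.1045]
B [ 0.4542 -0.1015]
va [0.4758 0.0068]
vb [ 0.5959 -0.2879]
cap [0.605  0.2813]
dishrim [ 0.6266 -0.0053]
cup [ 0.6059 -0.1756]
ring [0.6205 0.1664]
green [ 0.5604 -0.3665]
s A [0.4459 0.1063]
s B [ 0.4535 -0.1006]
s va [0.4757 0.0079]
s vb [ 0.5954 -0.2869]
s cap [0.607  0.2784]
s cup [ 0.6055 -0.1784]
s dish [ 0.6266 -0.0041]
s ring [0.6206 0.1677]
s green [ 0.5586 -0.3632]
tray [[0.5003, -0.2365], [0.5125, -0.3874], [0.4113, -0.3966], [0.3976, -0.2473]] [ 0.455425 -0.31695 ]
tray s [[0.496, -0.2297], [0.5095, -0.3858], [0.4095, -0.3958], [0.3976, -0.243]] [ 0.45315  -0.313575]
car [[0.4874, 0.3505], [0.4853, 0.2067], [0.4142, 0.2078], [0.4155, 0.3513]] [0.4506   0.279075]
car s [[0.479, 0.2138], [0.4082, 0.222], [0.417, 0.3502], [0.4963, 0.3318]] [0.450125 0.27945 ]
```

Call:
arm_command(deltas=[0,0,0.7156,0.1755,0.6695,0,91,0,0,0.7156,0.1755,0.6695,0,91,0,0,0.7156,0.1755,0.6695,0,91,0,0,0.7156,0.1755,0.6695,0,91,0,0,0.7156,0.1755,0.6695,0,91,0,0,0.7156,0.1755,0.6695,0,91,0,0,0.7156,0.1755,0.6695,0,91,0,0,0.7156,0.1755,0.6695,0,91,0,0,0.7156,0.1755,0.6695,0,91,0,0,0.7156,0.1755,0.6695,0,91,0,0,0.7156,0.1755,0.6695,0,91,0,0,0.7156,0.1755,0.6695,0,91,0,0,0.7156,0.1755,0.6695,0,91,0,0,0.7156,0.1755,0.6695,0,91,0,0,0.7156,0.1755,0.6695,0,91,0,0,0.7156,0.1755,0.6695,0,91,0,0,0.7156,0.1755,0.6695,0,91,0,0,0.7156,0.1755,0.6695,0,91], force=20)

```text
clock: 1.9
position: [0.4453, 0.1042, 0.2456]
ee_rot: [2.224, 2.218, -0.001]
force: [-0.2, 0.3, 0.3]
width: 0.993
gripper_force: 0.0
```

Call:
arm_command(deltas=[0,0,0,0,0.001,-0.04,91,0,0,0,0,0.001,-0.08,91,0,0,0,0,0.001,-0.12,91,0,0,0,0,0.001,-0.15,91,0,0,0,0,0.001,-0.175,91,0,0,0,0,0.001,-0.187,91,0,0,0,0,0.001,-0.187,91,0,0,0,0,0.001,-0.187,91])

```text
clock: 2.7
position: [0.4461, 0.1066, 0.0595]
ee_rot: [2.222, 2.22, 0.001]
force: [0.4, -0.0, 0.3]
width: 0.994
gripper_force: 0.0
```

Run:
```python
from h import *
s=optics.get_image("side")
print(optics.__class__)
cv2.imwrite('pics/g1.png',cv2.resize(s[170:350,200:400],None,fx=3,fy=3))
```

```text
<class 'host.Optics'>
```

View pics/g1.png

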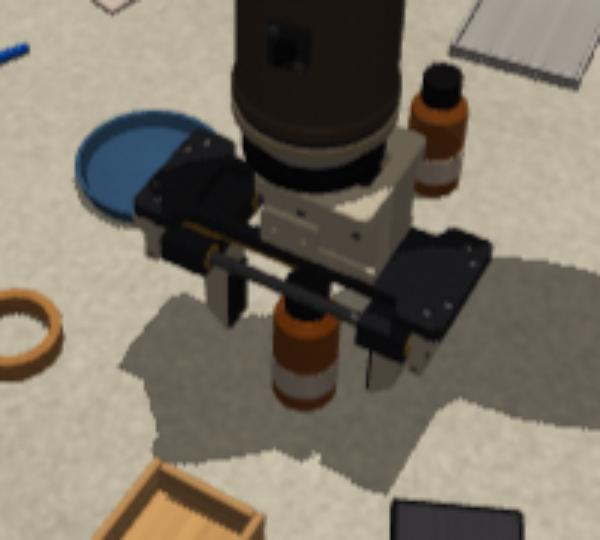

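The bottle (crop 305,350) stands centred between the fingers. Closing on it.

Call:
arm_command(deltas=[0,0,0,0,0,0,30,0,0,0,0,0,0,30,0,0,0,0,0,0,30,0,0,0,0,0,0,30,0,0,0,0,0,0,30,0,0,0,0,0,0,30,0,0,0,0,0,0,30,0,0,0,0,0,0,30,0,0,0,0,0,0,30,0,0,0,0,0,0,30], force=20)

```text
clock: 3.75
position: [0.4456, 0.1069, 0.0587]
ee_rot: [2.221, 2.221, 0.0]
force: [0.3, 0.8, -0.1]
width: 0.428
gripper_force: 20.0
```

Call:
arm_command(deltas=[0,0,0,0,0,0.03,30,0,0,0,0,0,0.06,30,0,0,0,0,0.02,0.07,30,0,0,0,0.002,0.05,0.07,30,0,0,0,0.002,0.085,0.07,30,0,0,0,0.005,0.12,0.07,30,0,0,0,0.005,0.155,0.07,30,0,0,0,0.005,0.185,0.07,30,0,0,0,0.005,0.201,0.07,30,0,0,0,0.005,0.206,0.07,30,0,0,0,0.005,0.206,0.07,30,0,0,0,0.005,0.206,0.06,30,0,0,0,0.005,0.206,0.045,30,0,0,0,0.005,0.206,0.03,30,0,0,0,0.005,0.206,0.02,30,0,0,0,0.005,0.206,0.013,30,0,0,0,0.005,0.206,0.009,30,0,0,0,0.005,0.206,0.007,30,0,0,0,0.005,0.206,0.006,30,0,0,0,0.005,0.206,0.006,30])

```text
clock: 5.75
position: [0.4507, 0.313, 0.065]
ee_rot: [2.221, 2.221, 0.001]
force: [-0.1, -0.5, -0.7]
width: 0.428
gripper_force: 20.0
```

Run:
```python
from h import *
s=optics.get_image("side")
cv2.imwrite('pics/g2.png',cv2.resize(s[220:420,150:350],None,fx=3,fy=3))
```

```text
(no output)
```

View pics/g2.png

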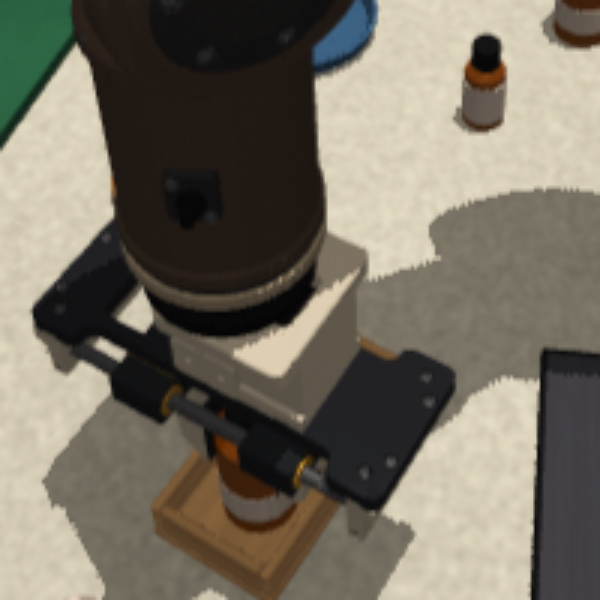

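The bottle (crop 260,500) sits inside the far bay. Opening and rising, then on to bottle B.

Call:
arm_command(deltas=[0,0,0,0,0,0,60,0,0,0,0,0,0,75,0,0,0,0,0,0,75,0,0,0,0,0,0,75,0,0,0,0,0,0,75,0,0,0,0,0,0,75,0,0,0,0,0,0.04,75,0,0,0,0,0,0.08,91,0,0,0,0,0,0.12,91,0,0,0,0.003,-0.05,0.14,91,0,0,0,0.003,-0.1,0.14,91,0,0,0,0.003,-0.15,0.14,91,0,0,0,0.003,-0.2,0.14,91,0,0,0,0.003,-0.25,0.14,91,0,0,0,0.003,-0.3,0.14,91,0,0,0,0.003,-0.35,0.14,91,0,0,0,0.003,-0.39,0.14,91,0,0,0,0.003,-0.414,0.14,91,0,0,0,0.003,-0.414,0.14,91,0,0,0,0.003,-0.414,0.14,91])

```text
clock: 7.8
position: [0.4534, -0.1012, 0.2047]
ee_rot: [-2.223, -2.22, -0.0]
force: [-0.5, 1.2, -0.5]
width: 0.991
gripper_force: 0.0
```

Call:
arm_command(deltas=[0,0,0,0,0,-0.04,91,0,0,0,0,0,-0.08,91,0,0,0,0,0,-0.11,91,0,0,0,0,0,-0.135,91,0,0,0,0,0,-0.146,91,0,0,0,0,0,-0.146,91])

```text
clock: 8.4
position: [0.453, -0.0998, 0.0579]
ee_rot: [-2.218, -2.222, 0.001]
force: [0.1, 0.3, 0.6]
width: 0.994
gripper_force: 0.0
```

Call:
arm_command(deltas=[0,0,0,0,0,0,30,0,0,0,0,0,0,30,0,0,0,0,0,0,30,0,0,0,0,0,0,30,0,0,0,0,0,0,30,0,0,0,0,0,0,30,0,0,0,0,0,0,30,0,0,0,0,0,0,30,0,0,0,0,0,0,30,0,0,0,0,0,0,30], force=20)

```text
clock: 9.4
position: [0.4537, -0.1012, 0.0588]
ee_rot: [2.221, 2.221, 0.0]
force: [1.0, 0.1, 1.4]
width: 0.431
gripper_force: 19.9
```

Run:
```python
from h import *
a=optics.get_image("side");t=optics.get_image("top")
cv2.imwrite('pics/g3.png',cv2.hconcat([a[130:400,180:440],cv2.resize(t[150:285,100:300],(400,270))]))
```

```text
(no output)
```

View pics/g3.png

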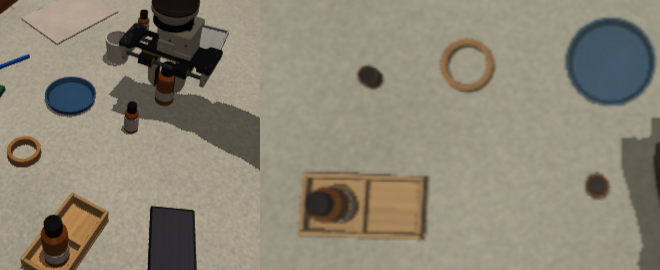

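Bottle A stands in the left bay (top inset 325,205), the right bay is free, and B is gripped. Carrying B over.

Call:
arm_command(deltas=[0,0,0,0,0,0.04,30,0,0,0,0,0,0.08,30,0,0,0,0,0.02,0.11,30,0,0,0,0,0.055,0.12,30,0,0,0,0,0.095,0.12,30,0,0,0,0,0.135,0.12,30,0,0,0,0,0.175,0.12,30,0,0,0,0,0.215,0.12,30,0,0,0,-0.003,0.255,0.12,30,0,0,0,-0.003,0.29,0.12,30,0,0,0,-0.003,0.32,0.11,30,0,0,0,-0.003,0.338,0.1,30,0,0,0,-0.003,0.345,0.09,30,0,0,0,-0.003,0.345,0.075,30,0,0,0,-0.003,0.345,0.055,30,0,0,0,-0.003,0.345,0.035,30,0,0,0,-0.003,0.345,0.02,30,0,0,0,-0.003,0.345,0.011,30,0,0,0,-0.003,0.345,0.007,30,0,0,0,-0.003,0.345,0.006,30])

```text
clock: 11.5
position: [0.4505, 0.2433, 0.0647]
ee_rot: [2.222, 2.221, -0.001]
force: [-1.3, -1.8, 2.1]
width: 0.434
gripper_force: 19.9
```

Call:
arm_command(deltas=[0,0,0,0,0,0,30,0,0,0,0,0,0,30])

```text
clock: 11.7
position: [0.4509, 0.244, 0.0653]
ee_rot: [2.221, 2.221, 0.002]
force: [-0.4, -0.6, -0.1]
width: 0.431
gripper_force: 19.9
```

Call:
arm_command(deltas=[0,0,0,0,0,0,60,0,0,0,0,0,0,75,0,0,0,0,0,0,75,0,0,0,0,0,0,75,0,0,0,0,0,0,75,0,0,0,0,0,0,75,0,0,0,0,0,0.04,75,0,0,0,0,0,0.08,75,0,0,0,0,0,0.12,75,0,0,0,0.01,-0.05,0.12,75,0,0,0,0.02,-0.1,0.12,75,0,0,0,0.025,-0.15,0.12,75,0,0,0,0.025,-0.2,0.1,75,0,0,0,0.025,-0.23,0.08,75,0,0,0,0.025,-0.237,0.06,75,0,0,0,0.025,-0.237,0.03,75,0,0,0,0.025,-0.237,0,75,0,0,0,0.025,-0.237,-0.02,75,0,0,0,0.025,-0.237,-0.033,75,0,0,0,0.025,-0.237,-0.033,75])

```text
clock: 13.7
position: [0.4746, 0.0068, 0.0305]
ee_rot: [-2.22, -2.221, 0.003]
force: [0.2, 0.3, 0.4]
width: 0.816
gripper_force: 0.0
```

Run:
```python
from h import *
a=optics.get_image("side");t=optics.get_image("top")
cv2.imwrite('pics/g4.png',cv2.resize(cv2.hconcat([a[170:420,190:390],cv2.resize(t[150:275,110:260],(300,250))]),None,fx=1.5,fy=1.5))
```

```text
(no output)
```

View pics/g4.png

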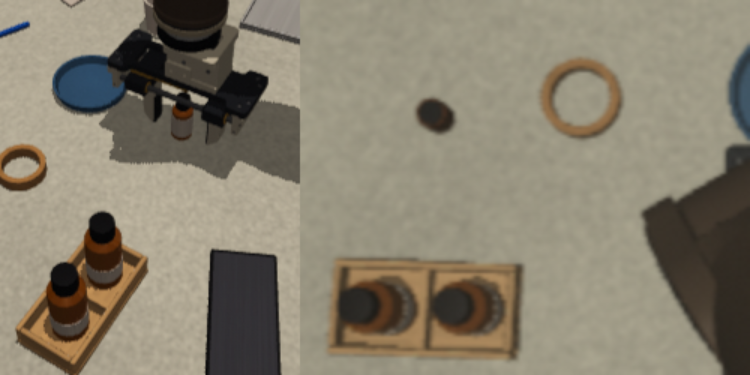

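Both bottles stand upright in the carrier (crop 65,310 and 103,250), and the vial (182,118) is between the fingers. Gripping it.

Call:
arm_command(deltas=[0,0,0,0,0,0,20,0,0,0,0,0,0,20,0,0,0,0,0,0,20,0,0,0,0,0,0,20,0,0,0,0,0,0,20,0,0,0,0,0,0,20,0,0,0,0,0,0,20,0,0,0,0,0,0,20,0,0,0,0,0,0,20,0,0,0,0,0,0,20], force=12)

```text
clock: 14.8
position: [0.4756, 0.0069, 0.0318]
ee_rot: [2.221, 2.221, 0.0]
force: [-0.3, -1.0, 1.8]
width: 0.299
gripper_force: 12.0
```

Call:
arm_command(deltas=[0,0,0,0,0,0.03,20,0,0,0,0,0,0.06,20,0,0,0,0,-0.02,0.08,20,0,0,0,-0.005,-0.055,0.08,20,0,0,0,-0.01,-0.095,0.08,20,0,0,0,-0.015,-0.135,0.08,20,0,0,0,-0.02,-0.175,0.08,20,0,0,0,-0.0235,-0.215,0.08,20,0,0,0,-0.0235,-0.25,0.08,20,0,0,0,-0.0235,-0.275,0.08,20,0,0,0,-0.0235,-0.287,0.08,20,0,0,0,-0.0235,-0.287,0.07,20,0,0,0,-0.0235,-0.287,0.05,20,0,0,0,-0.0235,-0.287,0.03,20,0,0,0,-0.0235,-0.287,0.018,20,0,0,0,-0.0235,-0.287,0.01,20,0,0,0,-0.0235,-0.287,0.006,20,0,0,0,-0.0235,-0.287,0.0045,20,0,0,0,-0.0235,-0.287,0.004,20,0,0,0,-0.0235,-0.287,0.004,20])

```text
clock: 16.8
position: [0.4523, -0.2803, 0.0362]
ee_rot: [2.221, 2.221, 0.0]
force: [0.2, -0.4, -0.4]
width: 0.296
gripper_force: 12.0
```

Call:
arm_command(deltas=[0,0,0,0,0,0,20,0,0,0,0,0,0,20])

```text
clock: 17.0
position: [0.4522, -0.2804, 0.0361]
ee_rot: [2.221, 2.221, 0.0]
force: [0.3, -1.2, -0.4]
width: 0.298
gripper_force: 12.0
```

Call:
arm_command(deltas=[0,0,0,0,0,0,40,0,0,0,0,0,0,55,0,0,0,0,0,0,60,0,0,0,0,0,0,60,0,0,0,0,0,0,60,0,0,0,0,0,0.04,60,0,0,0,0,0,0.08,60,0,0,0,0,0,0.1,70,0,0,0,0.04,0,0.1,75,0,0,0,0.08,-0.007,0.1,75,0,0,0,0.12,-0.007,0.1,75,0,0,0,0.1435,-0.007,0.1,75,0,0,0,0.1435,-0.007,0.09,75,0,0,0,0.1435,-0.007,0.06,75,0,0,0,0.1435,-0.007,0.03,75,0,0,0,0.1435,-0.007,0.01,75,0,0,0,0.1435,-0.007,-0.005,75,0,0,0,0.1435,-0.007,-0.005,75,0,0,0,0.1435,-0.007,-0.005,75])

```text
clock: 18.9
position: [0.5955, -0.2873, 0.0312]
ee_rot: [2.222, 2.221, 0.0]
force: [0.3, 0.2, 0.8]
width: 0.82
gripper_force: 0.0
```

Run:
```python
from h import *
a=optics.get_image("side")
cv2.imwrite('pics/g5.png',cv2.resize(a[80:260,260:460],None,fx=3,fy=3))
```

```text
(no output)
```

View pics/g5.png

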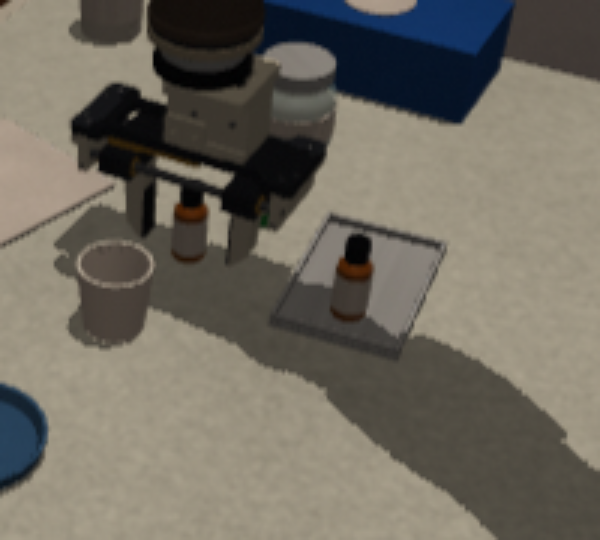

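Vial A stands in the tray (crop 352,280). Vial B (190,230) is between the fingers, with the cup untouched at (115,290). Gripping.

Call:
arm_command(deltas=[0,0,0,0,0,0,20,0,0,0,0,0,0,20,0,0,0,0,0,0,20,0,0,0,0,0,0,20,0,0,0,0,0,0,20,0,0,0,0,0,0,20,0,0,0,0,0,0,20,0,0,0,0,0,0,20,0,0,0,0,0,0,20,0,0,0,0,0,0,20], force=12)

```text
clock: 19.95
position: [0.5956, -0.2872, 0.0308]
ee_rot: [2.221, 2.221, 0.0]
force: [-0.4, 0.5, 0.4]
width: 0.3
gripper_force: 12.0
```

Call:
arm_command(deltas=[0,0,0,0,0,0.03,20,0,0,0,0,0,0.06,20,0,0,0,0,0,0.09,20,0,0,0,0,0,0.1,20,0,0,0,-0.03,-0.015,0.1,20,0,0,0,-0.065,-0.03,0.1,20,0,0,0,-0.1,-0.05,0.1,20,0,0,0,-0.128,-0.06,0.1,20,0,0,0,-0.1385,-0.065,0.1,20,0,0,0,-0.1385,-0.065,0.09,20,0,0,0,-0.1385,-0.065,0.07,20,0,0,0,-0.1385,-0.065,0.05,20,0,0,0,-0.1385,-0.065,0.03,20,0,0,0,-0.1385,-0.065,0.018,20,0,0,0,-0.1385,-0.065,0.01,20,0,0,0,-0.1385,-0.065,0.006,20,0,0,0,-0.1385,-0.065,0.0045,20,0,0,0,-0.1385,-0.065,0.004,20,0,0,0,-0.1385,-0.065,0.004,20,0,0,0,-0.1385,-0.065,0.004,20])

```text
clock: 21.95
position: [0.4573, -0.3524, 0.0353]
ee_rot: [2.221, 2.221, 0.0]
force: [0.5, 0.5, -0.4]
width: 0.296
gripper_force: 12.0
```

Call:
arm_command(deltas=[0,0,0,0,0,0,40,0,0,0,0,0,0,55,0,0,0,0,0,0,60,0,0,0,0,0,0,60,0,0,0,0,0,0,60,0,0,0,0,0,0.04,60,0,0,0,0,0,0.08,60,0,0,0,0,0,0.12,60,0,0,0,0.149,0.632,0.14,60,0,0,0,0.149,0.632,0.14,60,0,0,0,0.149,0.632,0.14,60,0,0,0,0.149,0.632,0.14,60,0,0,0,0.149,0.632,0.14,60,0,0,0,0.149,0.632,0.14,60,0,0,0,0.149,0.632,0.14,60,0,0,0,0.149,0.632,0.14,60,0,0,0,0.149,0.632,0.14,60,0,0,0,0.149,0.632,0.14,60,0,0,0,0.149,0.632,0.14,60])

```text
clock: 23.85
position: [0.5834, 0.1848, 0.1718]
ee_rot: [2.221, 2.221, -0.0]
force: [1.1, -1.4, 0.5]
width: 0.652
gripper_force: 0.0
```

Call:
arm_command(deltas=[0,0,0,0.149,0.632,0.14,60])

```text
clock: 23.95
position: [0.5939, 0.2321, 0.1812]
ee_rot: [-2.221, -2.221, 0.003]
force: [1.1, -0.1, -0.1]
width: 0.655
gripper_force: 0.0
```

Call:
arm_command(deltas=[0,0,0,0.012,0.047,0,60,0,0,0,0.012,0.047,0,60,0,0,0,0.012,0.047,0,60,0,0,0,0.012,0.047,0,60])

```text
clock: 24.35
position: [0.6065, 0.2759, 0.1817]
ee_rot: [2.222, 2.22, -0.002]
force: [0.1, -1.1, -0.6]
width: 0.651
gripper_force: 0.0
```

Run:
```python
from h import *
a=optics.get_image("side");t=optics.get_image("top")
cv2.imwrite('pics/g6.png',cv2.resize(cv2.hconcat([a[220:400,100:300],cv2.resize(a[110:210,270:420],(270,180))]),None,fx=1.7,fy=1.7))
```

```text
(no output)
```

View pics/g6.png

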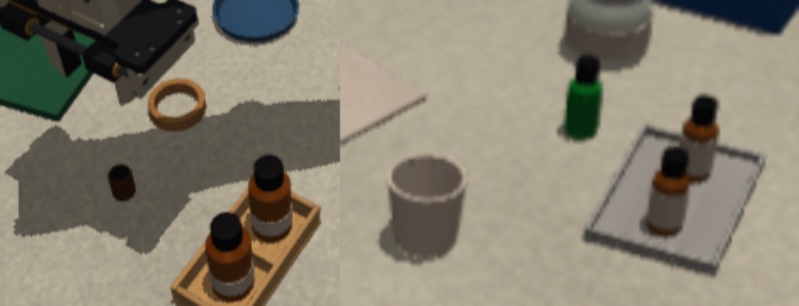

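Both vials stand in the tray (inset 668,190 and 700,140), the green vial and cup are untouched, and the cap is at (121,182). Descending on the cap.

Call:
arm_command(deltas=[0,0,0,0,0.004,-0.04,60,0,0,0,0,0.004,-0.08,60,0,0,0,0,0.004,-0.115,60,0,0,0,0,0.004,-0.14,60,0,0,0,0,0.004,-0.153,60,0,0,0,0,0.004,-0.158,60,0,0,0,0,0.004,-0.158,60,0,0,0,0,0.004,-0.158,15,0,0,0,0,0.004,-0.158,15,0,0,0,0,0.004,-0.158,15,0,0,0,0,0.004,-0.158,15,0,0,0,0,0.004,-0.158,15,0,0,0,0,0.004,-0.158,15,0,0,0,0,0.004,-0.158,15,0,0,0,0,0.004,-0.158,15], force=8)

```text
clock: 25.95
position: [0.6065, 0.2816, 0.0244]
ee_rot: [2.221, 2.221, 0.0]
force: [-0.5, -0.5, 3.7]
width: 0.248
gripper_force: 8.0
```

Call:
arm_command(deltas=[0,0,0,0,0,0.04,15,0,0,0,0,0,0.08,15,0,0,0,0.005,-0.04,0.09,15,0,0,0,0.01,-0.085,0.09,15,0,0,0,0.015,-0.13,0.09,15,0,0,0,0.02,-0.175,0.09,15,0,0,0,0.02,-0.22,0.09,15,0,0,0,0.02,-0.26,0.09,15,0,0,0,0.02,-0.286,0.09,15,0,0,0,0.02,-0.286,0.08,15,0,0,0,0.02,-0.286,0.06,15,0,0,0,0.02,-0.286,0.04,15,0,0,0,0.02,-0.286,0.02,15,0,0,0,0.02,-0.286,0.01,15,0,0,0,0.02,-0.286,0.006,15,0,0,0,0.02,-0.286,0.005,15,0,0,0,0.02,-0.286,0.005,15,0,0,0,0.02,-0.286,0.005,15])

```text
clock: 27.75
position: [0.627, -0.0044, 0.0301]
ee_rot: [2.221, 2.221, 0.002]
force: [-0.1, -0.5, 0.8]
width: 0.247
gripper_force: 8.0
```

Call:
arm_command(deltas=[0,0,0,0,0,0,36,0,0,0,0,0,0,36,0,0,0,0,0,0,36,0,0,0,0,0,0,36,0,0,0,0,0,0,36,0,0,0,0,0,0.03,36,0,0,0,0,0,0.07,36,0,0,0,0,0,0.12,36,0,0,0,0,0,0.16,36,0,0,0,-0.05,0,0.2,36,0,0,0,-0.1,0,0.2,36,0,0,0,-0.14,0,0.2,36,0,0,0,-0.14,0,0.2,36,0,0,0,-0.14,0,0.2,36,0,0,0,-0.14,0,0.2,36])

```text
clock: 29.25
position: [0.4877, -0.0046, 0.2296]
ee_rot: [2.221, 2.22, 0.002]
force: [0.2, 0.5, -0.0]
width: 0.393
gripper_force: 0.0
```

Run:
```python
from h import *
cv2.imwrite('pics/end.png',optics.get_image("side"))
```

```text
(no output)
```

View pics/end.png

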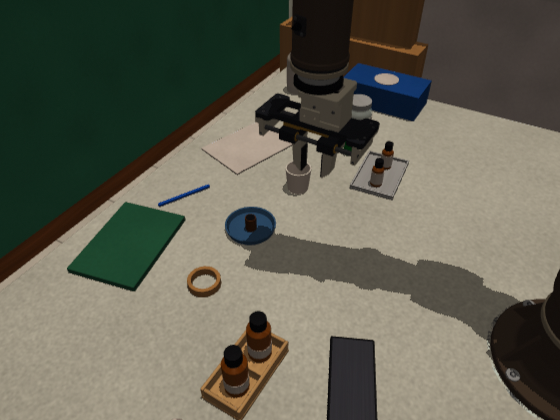

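The cap stands in the middle of the dish (250,223). The bottles are in the carrier (235,370 and 259,337) and the vials in the tray (378,172 and 388,155). The cup and ring have not moved. Handing in.

```bash
python3 -c "
from cell import arm
print(arm.sign_off())"
```

```text
the job is handed in; nothing more can be done
None
```

The job is handed in at about 29 s of the 112 s: in the final picture both bottles stand in their carrier bays, both vials stand in the tray, the cap stands in the dish, and the cup, ring and green vial are where they started; the hand-in returned no verdict.

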